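# Unlock a core liner, draw it from its sampler barrel and lay it in the logging cradle

## Task

A sealed core liner (tube with a flanged wing cap) is bayonet-locked in the steel sampler barrel: press down the wing nearer the robot until it comes gently against its stop, then draw the liner straight out of the barrel without wrenching it in the bore. Keep it level and lay it gently in the two V rests of the logging cradle, fully down, its flange in the cradle's end slot. Let go of it and leave the other things on the bench where they stand.

Things in the scene. Friction and masses are not known exactly. Their poses are not given: they have to be found in the camera images.
- barrel: Steel sampler barrel held level in a stand bolted to the bench (mm). Origin on the bench under the stand (base plate 150x100x10), z up, y towards the robot. Bore 38 diameter along x, axis 70 above the bench, mouth to -x. Barrel x = -60 to 65. A bayonet collar 57 across forms the mouth (x = -60 to -40), clamped at an angle that differs each time. Clamp blocks 82 wide at x = -28, 44. Spring plunger on top at x = 8, to 118 up.
- mouth (a point): Centre of the collar's front face on the bore axis, axes as barrel; the liner is drawn to -x. The collar's lip holds the liner's two lugs until they are turned to its two notches; a stop just there ends the turn. Then drawing takes about 3 to 10 N along the axis (the plunger, 68 mm inside the mouth, presses the tube down with about 3 N).
- liner: Core liner: rigid closed tube 36 mm diameter, 150 long, 0.32 kg (varies), along its x; origin on the axis at mid-length. Flange 56 diameter, 8 thick (x = -83 to -75), hub 30 diameter, then a wing bar along y (100 long, 12 high, x = -106 to -96); plain end x = 75. Square lugs 6 wide, 4 high, at x = -20, +z and -z. Starts in the bore, 1 below its axis, about 46 of bare tube between collar and flange.
- liner_flange (a point): Centre of the flange, on the tube axis, mid-thickness (x = -79 in liner).
- liner_tail (a point): Centre of the liner's plain end face (x = +75 in liner).
- cradle: Logging cradle bolted to the bench (mm): base plate 176x86x10, origin on the bench, z up. Two 90-degree V rests, 26 long, 67 wide, tops 40 up, centred at x = -60 and 53; open for fingers between them (x = -47 to 40) down to the plate. At -x a flange slot 12 wide, x = -85 to -73, between the first rest and two end cheeks 44 high, 36 apart (the hub passes).
- slot (a point): Middle of the flange slot at the height of the seated tube axis (x = -79, z = 44 mm in cradle): the flange centre belongs here, so the liner lies with its flange to the cradle's -x.
- rest (a point): Where the liner's origin belongs when seated (x = 0, z = 44 mm in cradle); the liner's x axis then lies along the cradle's x axis. How it is turned about its own axis does not matter.
- petri_dish: Petri dish, 67 diameter, 13 high, origin under it; bystander.
- forceps: Steel forceps lying flat, 132 long; bystander.
- weighing_bottle: Small glass weighing bottle, 47 diameter, 48 high; bystander.
- strip_box: Small carton 40 x 60 x 20; bystander.
- label_tape: Roll of tape lying flat, 100 diameter, 25 high; bystander.
- small_beaker: Small glass beaker, 55 diameter, 70 high; bystander.
- near_wing (a point): On the wing nearer the robot, 42 mm from the liner axis, mid-bar (x = -101, y = 42 in liner). Starts about 0.6 rad above level; turning it down takes 3 to 10 N pressed here; the lugs meet the notches and the stop with the wings anywhere from 0.25 rad above to 0.6 rad below level (not known beforehand: feel it). Pulling on locked lugs does not free them.

How it is judged (in metres and radians):
On the way:
1. The liner has come straight out: its plain end is clear of the mouth (3 to 60 mm in front of it), still within 20 mm of the bore axis and parallel to it within 0.12 rad (x of liner_tail in the frame of mouth between -0.06 and -0.003 m and y of liner_tail in the frame of mouth between -0.02 and 0.02 m and z of liner_tail in the frame of mouth between -0.02 and 0.02 m and angle between the x axis of liner and the x axis of barrel, either way round below 0.12 rad), for 0.1 s.
At the end, for the whole second after the job is handed in: The liner lies at rest and released in both V rests of the cradle, its flange in the end slot: flange centre within 4 mm of the slot's middle, mid-length within 4 mm of its seat, axis along the cradle within 0.04 rad (distance between liner_flange and slot below 0.004 m and distance between liner and rest below 0.004 m and angle between the x axis of liner and the x axis of cradle, either way round below 0.04 rad and linear speed of liner below 0.01 m/s and angular speed of liner below 0.1 rad/s and contact force between the fingers and liner below 0.1 N); the robot touches nothing.
It fails at once if the liner is wrenched in the barrel (more than 120 N in all between liner and barrel) (contact force between liner and barrel above 120 N).
It fails at once if the liner is dropped or forced into the cradle (more than 45 N between them) (contact force between liner and cradle above 45 N).
It fails at once if the liner is tipped more than 0.3 rad out of level (angle between liner's own x axis and vertical below 1.2708 rad or angle between liner's own x axis and vertical above 1.8708 rad).
It fails at once if a bystander is shifted by more than 15 mm (distance of any of petri_dish, forceps, weighing_bottle, strip_box, label_tape, small_beaker from where it was at the start of the episode above 0.015 m).
It also fails if it takes over 70 s, if anything falls off the work surface, if the arm or the gripper's body presses on something with over 40 N, if the wrist force passes 120 N, or if a joint passes its speed limit or range.

## Robot

A 6-joint arm with a two-finger parallel gripper is mounted at the origin on a cart in front of the work surface, level with it; the furniture and walls round the work are solid. World frame = base frame: x ahead of the robot, y to its left, z up, the work surface at z = 0. Lengths are in mm, angles in rad, forces in N, time in s.
With the tool pointing down it reaches from about 400 to 825 mm from the base axis. Payload 7 kg.
Tool frame: the origin (TCP) lies at the very end of the fingers, on their centre line; the grasp point (between the pads) lies 19 mm behind it; z points along the fingers, y is the direction in which the jaws open and shut (so a half turn about z gives the same grasp; the last joint's range is limited). The gripper opens to 88 mm and grips with 3 to 60 N. Pads are 19 mm wide; open, the fingers measure 130 mm over their backs; the gripper's body (78 mm by 193 mm) begins 47 mm behind the grasp point.
Start: joints at [1.445, 0.359, 0.012, 0, -1.224, -0.288], TCP at [271.418, 618.003, 226.561] pointing down, gripper open.
Joint ranges: [-3.07, 3.07], [-1.43, 2.12], [-1.02, 1.25], [-3.03, 1.67], [-3.05, -0], [-3.03, 3.03]. Speed limits (rad/s): [2.39, 2.39, 3.01, 3.14, 3.14, 3.14].

## Interface

Orientations are given as a unit quaternion [x, y, z, w].
In Python, from plant import bot gives the robot as it stands. Calls block until the motion is done:
- bot.move_ptp(position, orientation): joint-space move of the TCP to a pose.
- bot.line_to(position, velocity=150, ori=None): straight line of the TCP; ori=None keeps the orientation; velocity is the mean speed in mm/s.
- bot.move_joints(angles): joint-space move.
- bot.move_gripper(opening, force=None): finger opening in mm; force is the grip in N (None keeps the last); returns when the fingers have stopped.
- bot.pause(seconds).
- bot.solve_ik(position, orientation): joint angles nearest the present ones, or None.
- bot.read_state(): the state.
- bot.camera(name): name is "scene" or "top" or "wrist"; returns the picture (420x560x3 uint8, red, green, blue); there is no depth.
- bot.get_calibration(name): a dict with "fx", "fy", "cx", "cy" (pixels), "view" (4x4, takes a point from world to camera coordinates); the wrist camera has in their place "T_tool_cam" (4x4, takes a point from camera to tool coordinates, whose origin is the TCP and whose axes are the flange's). Camera axes: x right, y up, looking along -z (the intrinsics and any distortion apply to the point x, -y, -z); pixel columns grow to the right and rows downward; lengths in mm; the calibration is good to about 2 mm. A picture is of the moment at which its call begins: read the wrist's pose just before it. get_calibration takes no time and is no camera call.
A pose or a line that the arm cannot do raises bot.Unreachable and nothing moves.
- bot.close_job(): hands the job in, once; it reports no verdict.
The state is a dict: "t": time; "joint_pos": joint angles; "qvel": joint speeds; "tau": joint torques, N m; "tcp_pos": TCP position; "eef_rot": TCP orientation; "contact_force": force on the tool from outside, world axes, zero at the start; "moment": the same for the moment, N m; "width": finger opening in mm.
Only numpy, scipy, OpenCV 4.12 (cv2) and the standard library are available. Lean on these libraries where they do the work, as an engineer would, in place of code of your own. Each camera call takes 0.05 s, during which the arm holds its last target.

## Working session

There is one attempt and no reset: what is moved stays moved. The work goes in short steps, each a Python script; the robot and the scene stay as the last script left them, time stands still between calls to the robot, and variables do not carry over. Pictures are saved under pics/ and viewed, and the job is handed in when it is done.

```bash
ls; mkdir -p pics; python3 - <<'E'
from plant import bot
import cv2,numpy as np
s=bot.read_state();print(s)
for n in ("scene","top","wrist"):
    im=bot.camera(n);cv2.imwrite(f"pics/{n}0.png",im[:,:,::-1]);print(n,bot.get_calibration(n))
E
```

```text
pics
{'t': 0.0, 'joint_pos': array([ 1.44510571e+00,  3.59382080e-01,  1.10772079e-02, -3.42013502e-04,
       -1.22410305e+00, -2.88116877e-01]), 'qvel': array([ 0.00057218, -0.00115621,  0.00116275, -0.00041096, -0.00026192,
       -0.00046837]), 'tau': array([-1.33876292e-03, -5.82723141e+01,  2.93048537e+01,  6.99690789e+00,
        6.72890237e-03, -1.82873127e-04]), 'tcp_pos': array([271.23789944, 617.58015335, 225.63524891]), 'eef_rot': array([ 9.78659375e-01, -2.05487599e-01, -9.48858830e-05,  8.16184772e-04]), 'contact_force': array([-0.2583144 , -0.82358196,  0.02539712]), 'moment': array([ 0.03643625,  0.01372102, -0.01185113]), 'width': 87.86457134465435}
scene {'fx': 435.5037257533151, 'fy': 435.5037257533151, 'cx': 281.136282308153, 'cy': 208.13404829509827, 'view': array([[ 7.77771358e-01, -6.28547169e-01, -4.13503785e-04,
        -4.81013829e+02],
       [ 4.20108415e-01,  5.19357328e-01,  7.44161868e-01,
        -2.49846445e+02],
       [-4.67526079e-01, -5.78961503e-01,  6.67999209e-01,
        -1.01734216e+03],
       [ 0.00000000e+00,  0.00000000e+00,  0.00000000e+
[... 254 characters left out ...]
1,  1.06594740e-02,  1.59099683e-01,
        -5.53349105e+02],
       [-1.58974231e-01, -1.17375710e-02,  9.87212957e-01,
        -1.21898242e+03],
       [ 0.00000000e+00,  0.00000000e+00,  0.00000000e+00,
         1.00000000e+00]])}
wrist {'fx': 375.85047151108665, 'fy': 375.85047151108665, 'cx': 282.7457382761847, 'cy': 208.45157080812223, 'T_tool_cam': array([[ 4.38640143e-04,  9.62603996e-01,  2.70912080e-01,
         7.34666207e+01],
       [ 9.99999894e-01, -4.60770694e-04,  1.80856249e-05,
         1.17488155e+00],
       [ 1.42237642e-04,  2.70912044e-01, -9.62604095e-01,
        -1.57437824e+02],
       [ 0.00000000e+00,  0.00000000e+00,  0.00000000e+00,
         1.00000000e+00]])}
```

View pics/scene0.png

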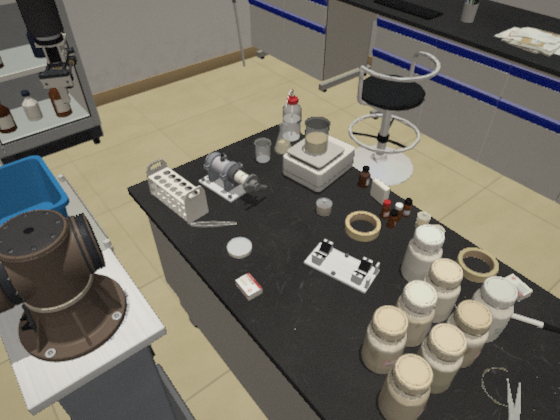

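View pics/top0.png

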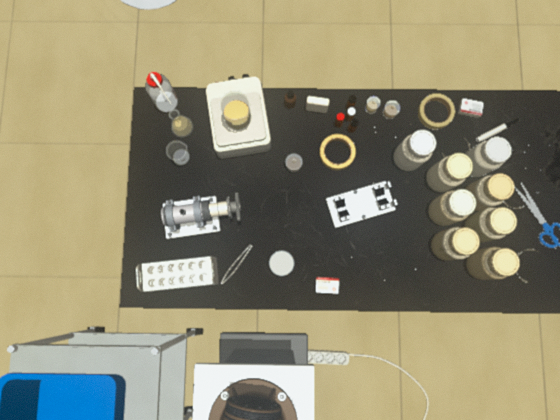

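View pics/wrist0.png

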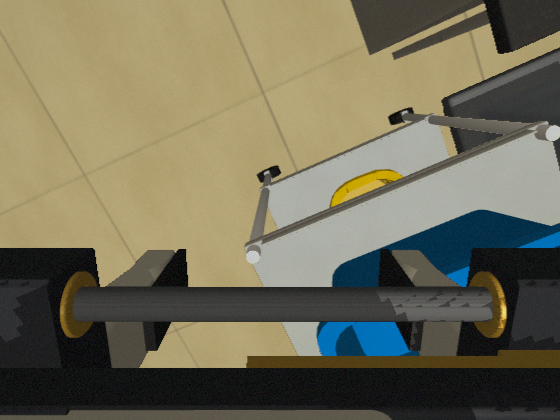

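```bash
cat > h.py <<'E'
from plant import bot
import cv2,numpy as np
from scipy.spatial.transform import Rotation as R
def cam(name,state=None):
    c=bot.get_calibration(name)
    K=np.array([[c['fx'],0,c['cx']],[0,c['fy'],c['cy']],[0,0,1]])
    if name=='wrist':
        T=np.eye(4);T[:3,:3]=R.from_quat(state['eef_rot']).as_matrix();T[:3,3]=state['tcp_pos']
        V=np.linalg.inv(T@c['T_tool_cam'])
    else: V=np.array(c['view'])
    F=np.diag([1,-1,-1,1.])
    return K,(F@V)[:3]
def proj(KP,p):
    K,P=KP;p=np.atleast_2d(p);q=(K@(P[:,:3]@p.T+P[:,3:])).T
    return q[:,:2]/q[:,2:]
def ray(KP,uv):
    K,P=KP;d=P[:,:3].T@np.linalg.solve(K,[uv[0],uv[1],1]);o=-P[:,:3].T@P[:,3]
    return o,d/np.linalg.norm(d)
def onz(KP,uv,z):
    o,d=ray(KP,uv);return o+d*(z-o[2])/d[2]
def tri(obs):
    A=np.zeros((3,3));b=np.zeros(3);L=[]
    for KP,uv in obs:
        o,d=ray(KP,uv);M=np.eye(3)-np.outer(d,d);A+=M;b+=M@o;L.append((M,o))
    x=np.linalg.solve(A,b);return x,[np.linalg.norm(M@(x-o)) for M,o in L]
def shot(name,fn):
    s=bot.read_state();im=bot.camera(name)[:,:,::-1].copy();cv2.imwrite(f'pics/{fn}.png',im)
    return s,cam(name,s),im
E
python3 - <<'E'
from h import *
t=cam('top')
for n,uv,z in [('dish',(281,263),13),('bottle',(293,161),48),('box',(327,285),20),('tape',(338,151),25),('beaker',(177,153),70),('mouth?',(205,209),70),('wingtop',(238,197),90),('cradA',(330,200),10),('cradB',(388,182),10),('cradC',(397,208),10),('cradD',(335,227),10),('forceps1',(250,248),3),('forceps2',(224,282),3)]:
    print(n,onz(t,uv,z).round())
im=cv2.imread('pics/top0.png');cv2.imwrite('pics/tb.png',cv2.resize(im[170:260,150:260],None,fx=7,fy=6,interpolation=cv2.INTER_CUBIC));cv2.imwrite('pics/tc.png',cv2.resize(im[165:245,315:410],None,fx=8,fy=7,interpolation=cv2.INTER_CUBIC))
im=cv2.imread('pics/scene0.png');cv2.imwrite('pics/sb.png',cv2.resize(im[140:220,190:290],None,fx=8,fy=7,interpolation=cv2.INTER_CUBIC))
E
```

```text
dish [420. -68.  13.]
bottle [696. -98.  48.]
box [ 362. -192.   20.]
tape [ 732. -224.   25.]
beaker [709. 216.  70.]
mouth? [557. 134.  70.]
wingtop [586.  46.  90.]
cradA [ 596. -203.   10.]
cradB [ 648. -365.   10.]
cradC [ 575. -388.   10.]
cradD [ 520. -216.   10.]
forceps1 [460.  17.   3.]
forceps2 [367.  86.   3.]
```

View pics/tb.png

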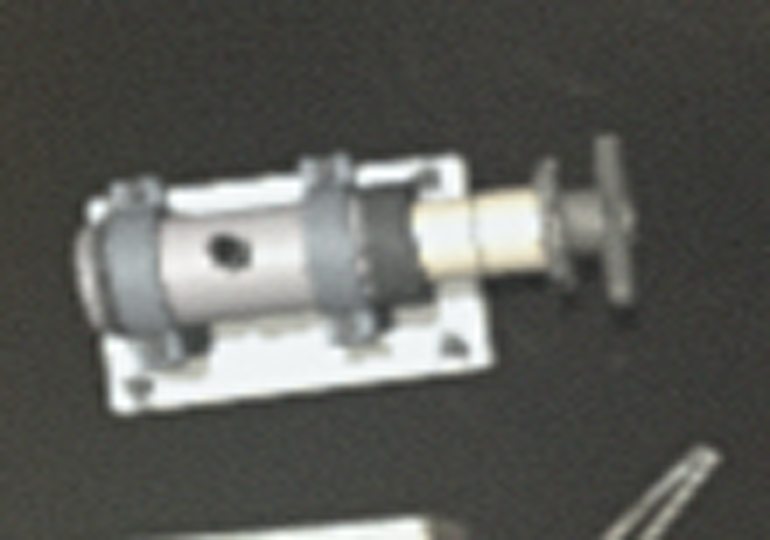

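View pics/tc.png

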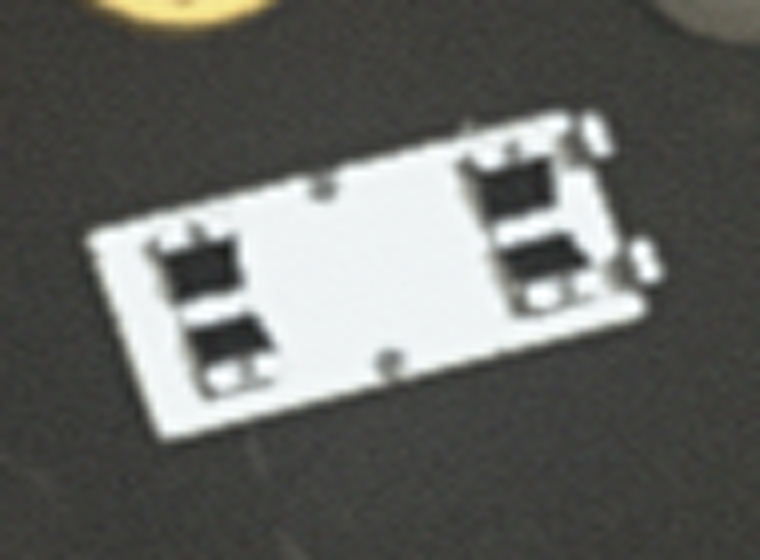

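View pics/sb.png

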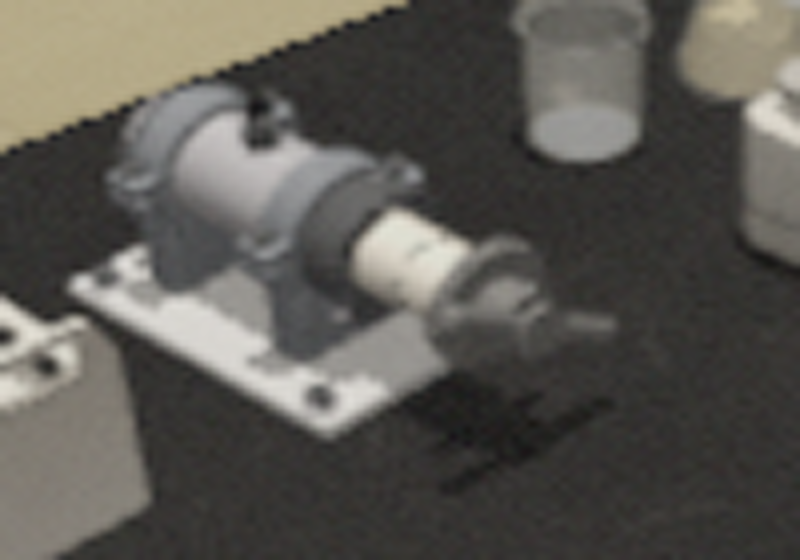

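```bash
python3 - <<'E'
from h import *
def ori(th,flip=0): # tool x along world angle th, z down
    x=np.array([np.cos(th),np.sin(th),0]);z=np.array([0,0,-1.]);y=np.cross(z,x)
    return R.from_matrix(np.c_[x,y,z]).as_quat()
for th in (np.pi/2+.12,-np.pi/2+.12):
    for p in ([560,100,200],[590,-290,200]):
        print(th,bot.solve_ik(p,ori(th)))
E
```

```text
1.6907963267948967 [ 0.52061433  0.20446624 -0.26521755  0.         -1.10111254  2.74097832]
1.6907963267948967 [-0.16079233  0.34668911 -0.06747821  0.         -1.15662901 -2.86080033]
-1.4507963267948965 [ 0.52061433  0.20446624 -0.26521755  0.         -1.10111254 -0.40061433]
-1.4507963267948965 [-0.16079233  0.34668911 -0.06747821  0.         -1.15662901  0.28079233]
```

```bash
cat >> h.py <<'E'
def ori(th):
    x=np.array([np.cos(th),np.sin(th),0]);z=np.array([0,0,-1.]);y=np.cross(z,x)
    return R.from_matrix(np.c_[x,y,z]).as_quat()
E
python3 - <<'E'
from h import *
import pickle
th=-np.pi/2+.12
D={}
for i,p in enumerate(([560,130,210],[565,50,230])):
    if i==0: bot.move_ptp(p,ori(th))
    else: bot.line_to(p,200)
    bot.pause(.3)
    s,_,_=shot('wrist',f'w{i}');D[f'w{i}']=s;print(s['t'],s['tcp_pos'],s['contact_force'])
pickle.dump(D,open('st.pkl','wb'))
E
```

```text
2.4917 [559.94538774 130.43619542 209.9425412 ] [-0.37703739  0.49265234  0.30558534]
3.4083 [564.91494604  50.55559676 229.77816889] [-0.98397447  1.04002487 -0.16641222]
```

View pics/w0.png

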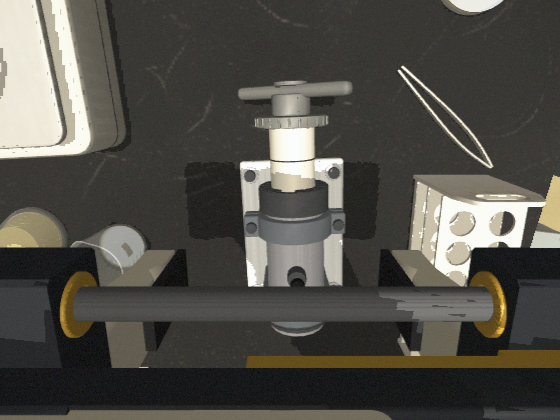

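View pics/w1.png

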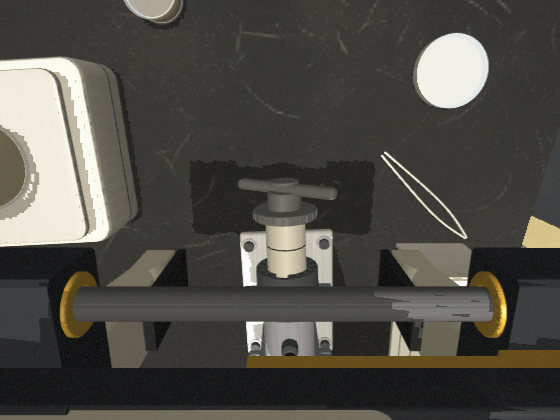

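```bash
python3 - <<'E'
import cv2
im=cv2.imread('pics/w0.png');cv2.imwrite('pics/w0z.png',cv2.resize(im[70:220,220:370],None,fx=4,fy=4,interpolation=cv2.INTER_CUBIC))
im=cv2.imread('pics/w1.png');cv2.imwrite('pics/w1z.png',cv2.resize(im[165:285,220:370],None,fx=5,fy=5,interpolation=cv2.INTER_CUBIC))
E
```

```text
(no output)
```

View pics/w0z.png

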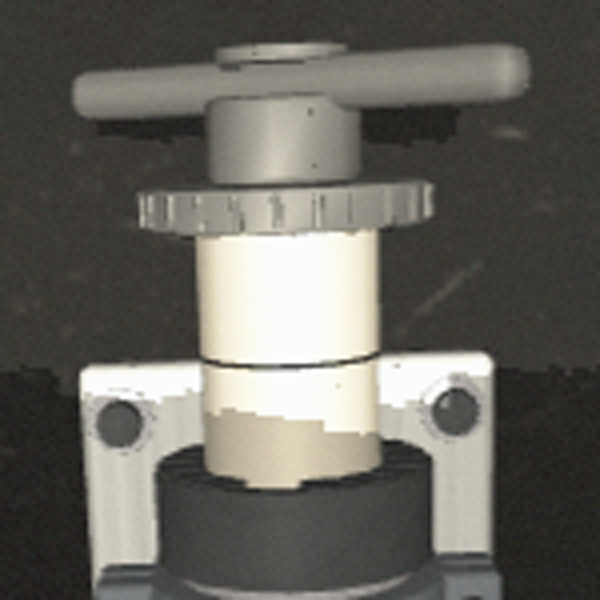

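View pics/w1z.png

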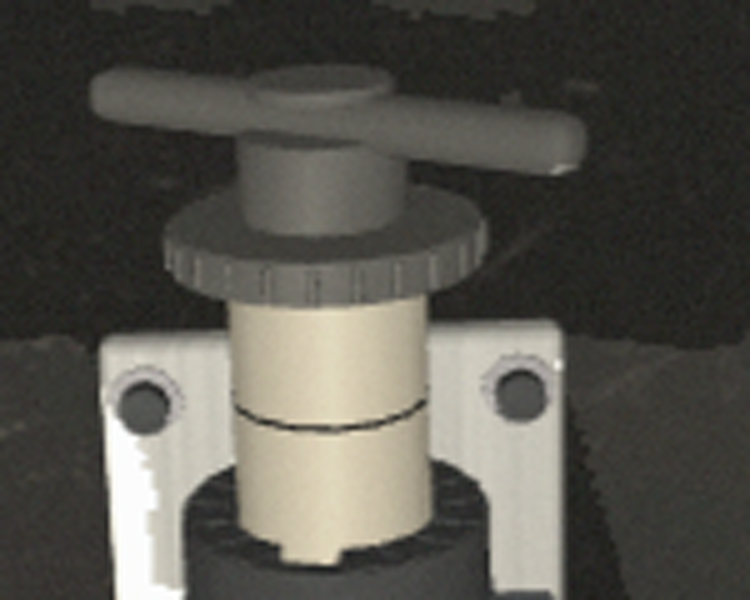

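```bash
cat > fit.py <<'E'
from h import *
import pickle
from scipy.optimize import least_squares
D=pickle.load(open('st.pkl','rb'))
C={k:cam('wrist',D[k]) for k in ('w0','w1')}
z0=lambda u,v:(220+u/4,70+v/4); z1=lambda u,v:(220+u/5,165+v/5)
W=lambda p,q:(lambda P:np.array([p[0]+np.cos(p[2])*P[0]-np.sin(p[2])*P[1],p[1]+np.sin(p[2])*P[0]+np.cos(p[2])*P[1],P[2]]))(np.asarray(q,float))
def res(p,full=0):
    r=[];zt=p[6];N=[]
    def pt(c,q,uv,wx=1,wy=1,n=''):
        d=proj(C[c],W(p,q))[0]-uv; r.extend([d[0]*wx,d[1]*wy]);N.append((n,d.round(1)))
    for c,f,l,rr in (('w0',z0,(82,365),(494,353)),('w1',z1,(101,338),(563,322))):
        pt(c,(-75,-50,10),f(*l),1,1,'L');pt(c,(-75,50,10),f(*rr),1,1,'R')
    off=p[4]; # liner origin barrel x
    for c,f,uv,lx in (('w0',z0,(289,242),-70),('w0',z0,(293,440),-35),('w1',z1,(328,305),-70),('w1',z1,(336,490),-35)):
        pt(c,(off+lx,0,zt),f(*uv),1,0,'tube')
    # flange centre via extents at x=-79
    pt('w0',(off-79,0,zt),z0(287,0),1,0,'fl');pt('w1',(off-79,0,zt),z1(326,0),1,0,'fl')
    a=p[3]
    for c,f,l,rr in (('w0',z0,(73,97),(529,70)),('w1',z1,(92,90),(587,143))):
        pt(c,(off-101,-50*np.cos(a),zt-50*np.sin(a)),f(*l),1,1,'wl');pt(c,(off-101,50*np.cos(a),zt+50*np.sin(a)),f(*rr),1,1,'wr')
    # w0 flange-tube join bottom visible edge: top of tube at x=-75
    pt('w0',(off-75,0,zt+18),z0(289,236),0,1,'join')
    if full:
        for n in N:print(*n)
    return np.array(r)
p=least_squares(res,[555,160,np.pi/2+.12,.6,-31,0,69],loss='soft_l1').x
if __name__=='__main__':
    res(p,1);print(p.round(3))
    print('mouth',W(p,(-60,0,70)),'off expected -31 (mouth at liner -29)')
E
python3 fit.py
```

```text
L [-1.3 -0. ]
R [ 0.6 -1.1]
L [-1.1  0.7]
R [0.7 0.5]
tube [-0.3  2.3]
tube [ 0.1 -3.3]
tube [-0.1 -3.9]
tube [-0.3 -4.6]
fl [-0.2 51. ]
fl [-0.1 47.4]
wl [0.4 0.1]
wr [0.6 0.4]
wl [0.3 0.8]
wr [ 0.  -0.3]
join [ 0.  -1.2]
[542.241 181.264   1.731   0.549 -34.147  -0.     67.588]
mouth [551.78854821 122.02805903  70.        ] off expected -31 (mouth at liner -29)
```

```bash
python3 - <<'E'
from h import *
import pickle
D=pickle.load(open('st.pkl','rb'))
th=-np.pi/2+.31
for i,p in enumerate(([570,-230,230],[585,-310,230])):
    if i==0: bot.move_ptp(p,ori(th))
    else: bot.line_to(p,200)
    bot.pause(.3)
    s,_,_=shot('wrist',f'c{i}');D[f'c{i}']=s;print(s['t'],s['tcp_pos'],s['contact_force'])
pickle.dump(D,open('st.pkl','wb'))
E
```

```text
4.8417 [ 570.32684372 -229.04567747  230.14527472] [-0.09159633 -0.16567136  0.24794028]
5.75 [ 585.07566229 -309.38881656  230.32380174] [ 0.13762105 -0.34504032 -0.28212678]
```

View pics/c0.png

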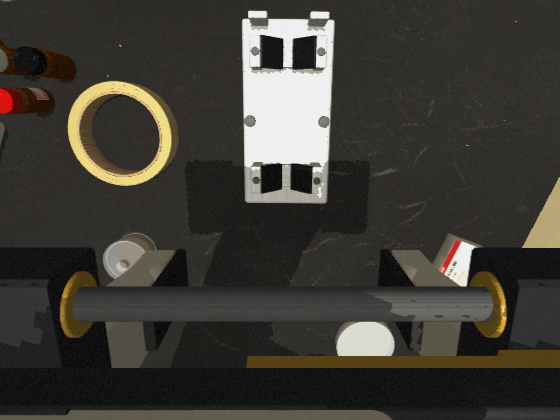

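View pics/c1.png

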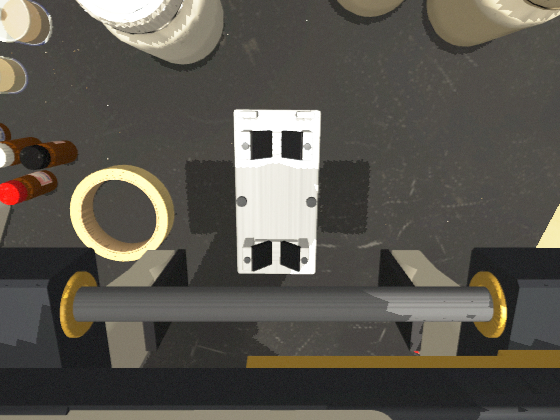

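```bash
python3 - <<'E'
import cv2
im=cv2.imread('pics/c0.png');cv2.imwrite('pics/c0z.png',cv2.resize(im[5:210,220:360],None,fx=4,fy=4,interpolation=cv2.INTER_CUBIC)[:,:][0:820])
im=cv2.imread('pics/c1.png');a=cv2.resize(im[100:280,210:350],None,fx=4,fy=4,interpolation=cv2.INTER_CUBIC);
b=cv2.resize(im[100:160,210:350],None,fx=5,fy=5,interpolation=cv2.INTER_CUBIC);
import numpy as np
c0=cv2.imread('pics/c0.png');
cv2.imwrite('pics/cz0.png',np.vstack([cv2.resize(c0[5:75,230:350],None,fx=6,fy=4),cv2.resize(c0[155:210,230:350],None,fx=6,fy=5)]))
cv2.imwrite('pics/cz1.png',np.vstack([cv2.resize(im[105:170,220:340],None,fx=6,fy=4),cv2.resize(im[230:280,220:340],None,fx=6,fy=5)]))
E
```

```text
(no output)
```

View pics/cz0.png

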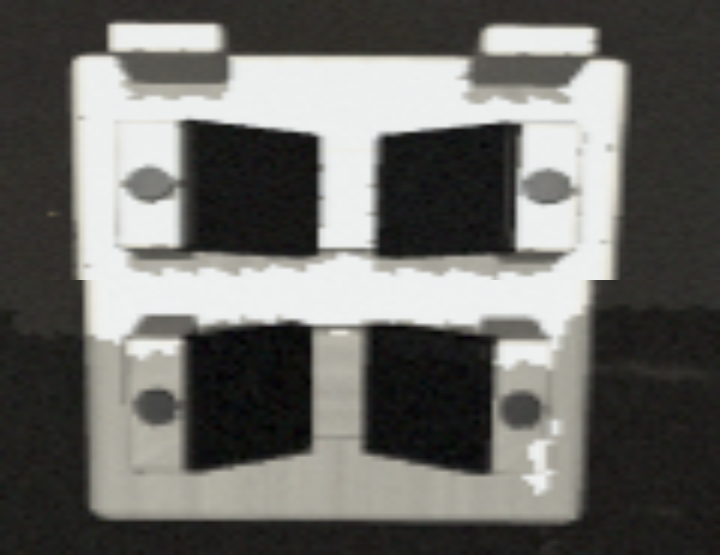

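View pics/cz1.png

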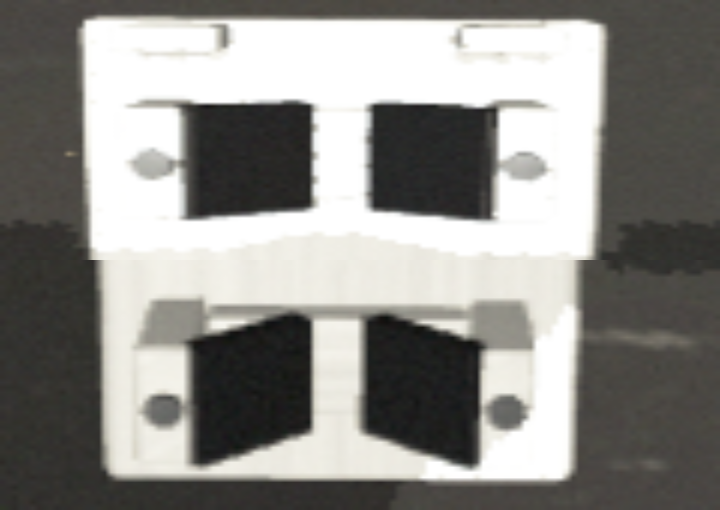

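```bash
cat > fitc.py <<'E'
from h import *
import pickle
from scipy.optimize import least_squares
D=pickle.load(open('st.pkl','rb'))
C={k:cam('wrist',D[k]) for k in ('c0','c1')}
W=lambda p,q:(lambda P:np.array([p[0]+np.cos(p[2])*P[0]-np.sin(p[2])*P[1],p[1]+np.sin(p[2])*P[0]+np.cos(p[2])*P[1],P[2]+p[4]]))(np.asarray(q,float))
O={'c0':[(-88,-43,10,242,19.25),(-88,43,10,334.7,20),(88,-43,10,245,203),(88,43,10,326.7,203),
 (-73,-1,40,260.5,35.5),(-73,1,40,316.2,36),(-47,-1,40,260.5,67.5),(-47,1,40,315.8,67.5),(40,-1,40,261.2,165.4),(40,1,40,312,165.4),(66,-1,40,261.2,193),(66,1,40,311.8,193.4)],
'c1':[(-88,-43,10,233.7,110),(-88,43,10,320.7,110.5),(88,-43,10,238,273.6),(88,43,10,315.7,273.6),
 (-73,-1,40,250.8,130.75),(-73,1,40,302.5,131.2),(-47,-1,40,250.8,159.5),(-47,1,40,301.7,159.5),(40,-1,40,251.7,246),(40,1,40,300.2,247),(66,-1,40,252.5,271.4),(66,1,40,299.7,271.4)]}
def res(p,full=0,ks=('c0','c1')):
    r=[]
    for c in ks:
        for x,y,z,u,v in O[c]:
            if abs(y)==1:y*=p[3]
            d=proj(C[c],W(p,(x,y,z)))[0]-(u,v);r.extend(d)
            if full:print(c,x,y,z,d.round(1))
    return np.array(r)
p=least_squares(res,[585,-293,1.88,21.5,0],loss='soft_l1').x
if __name__=='__main__':
    res(p,1);print(p.round(3))
    for ks in (('c0',),('c1',)): print(least_squares(res,p,loss='soft_l1',kwargs=dict(ks=ks)).x.round(3))
E
python3 fitc.py
```

```text
c0 -88 -43 10 [-0.3  2.9]
c0 -88 43 10 [0.  3.1]
c0 88 -43 10 [0.2 2.9]
c0 88 43 10 [0.3 3.6]
c0 -73 -24.00215672956424 40 [-0.  -1.1]
c0 -73 24.00215672956424 40 [ 0.2 -1.1]
c0 -47 -24.00215672956424 40 [ 0.2 -0.8]
c0 -47 24.00215672956424 40 [-0.4 -0.3]
c0 40 -24.00215672956424 40 [ 0.1 -0.2]
c0 40 24.00215672956424 40 [0.4 0.3]
c0 66 -24.00215672956424 40 [ 0.3 -0.8]
c0 66 24.00215672956424 40 [-0.2 -0.8]
c1 -88 -43 10 [-0.3  2.7]
c1 -88 43 10 [0.1 2.9]
c1 88 -43 10 [-0.3  2.6]
c1 88 43 10 [-0.6  3.3]
c1 -73 -24.00215672956424 40 [-0.4 -0.2]
c1 -73 24.00215672956424 40 [ 0.2 -0.2]
c1 -47 -24.00215672956424 40 [-0.  -0.6]
c1 -47 24.00215672956424 40 [ 0.4 -0.2]
c1 40 -24.00215672956424 40 [ 0.3 -0.2]
c1 40 24.00215672956424 40 [-0.1 -0.8]
c1 66 -24.00215672956424 40 [-0.1 -1.7]
c1 66 24.00215672956424 40 [-0.1 -1.3]
[ 583.559 -285.017    1.874   24.002   -3.343]
[ 583.601 -284.951    1.873   24.148   -4.525]
[ 583.56  -285.416    1.875   23.804   -1.589]
```

```bash
sed -i "s/^def res/for c,l in (('c0',[(-85,-18,44,267,18),(-85,18,44,310.3,18)]),('c1',[(-85,-18,44,258,117.5),(-85,18,44,296.3,117)])): O[c]=O[c]+l\ndef res/; s/            if abs(y)==1/            if abs(x)==88: x-=p[5]\n            if abs(y)==1/; s/24.5,0\]/&/; s/21.5,0\]/21.5,0,0]/" fitc.py; python3 fitc.py
python3 - <<'E'
from h import *
import fitc
# top-camera check
t=cam('top')
for q in [(-91,-43,10),(-91,43,10),(85,-43,10),(85,43,10)]: print(proj(t,fitc.W(np.r_[fitc.p[:4],0],q)))
import fit
for q in [(-75,-50,10),(-75,50,10),(75,-50,10),(75,50,10)]: print('b',proj(t,fit.W(fit.p,q)))
E
```

```text
c0 -91.28422086183983 -43 10 [-0.3 -0.4]
c0 -91.28422086183983 43 10 [ 0.2 -0.3]
c0 84.71577913816017 -43 10 [0.2 0.2]
c0 84.71577913816017 43 10 [0.4 0.9]
c0 -73 -24.02435809195329 40 [-0.  -0.6]
c0 -73 24.02435809195329 40 [ 0.2 -0.6]
c0 -47 -24.02435809195329 40 [ 0.2 -0.4]
c0 -47 24.02435809195329 40 [-0.4  0.1]
c0 40 -24.02435809195329 40 [0.2 0.2]
c0 40 24.02435809195329 40 [0.4 0.7]
c0 66 -24.02435809195329 40 [ 0.4 -0.5]
c0 66 24.02435809195329 40 [-0.2 -0.4]
c0 -85 -18 44 [0.3 0.6]
c0 -85 18 44 [-0.2  1. ]
c1 -91.28422086183983 -43 10 [-0.4 -0.4]
c1 -91.28422086183983 43 10 [ 0.2 -0.1]
c1 84.71577913816017 -43 10 [-0.3  0.2]
c1 84.71577913816017 43 10 [-0.5  0.8]
c1 -73 -24.02435809195329 40 [-0.4  0.2]
c1 -73 24.02435809195329 40 [0.2 0.2]
c1 -47 -24.02435809195329 40 [-0.  -0.3]
c1 -47 24.02435809195329 40 [0.4 0.2]
c1 40 -24.02435809195329 40 [0.4 0.1]
c1 40 24.02435809195329 40 [-0.1 -0.5]
c1 66 -24.02435809195329 40 [-0.1 -1.4]
c1 66 24.02435809195329 40 [-0.1 -1. ]
c1 -85 -18 44 [-1.5  0.3]
c1 -85 18 44 [0.2 1.1]
[ 583.425 -284.659    1.874   24.024   -3.574    3.284]
[ 583.519 -284.656    1.873   24.121   -4.059    3.244]
[ 583.339 -284.808    1.875   23.891   -2.801    3.343]
[[385.81277251 180.88247985]]
[[395.84985879 209.95867266]]
[[325.70450895 198.7347652 ]]
[[335.16862571 228.13979496]]
b [[215.91978278 196.12077257]]
b [[220.5012099  231.35344199]]
b [[162.55175758 203.98749702]]
b [[166.48266175 239.37334442]]
```

```bash
cat > fit2.py <<'E'
import fit
from fit import *
def W2(p,q): return fit.W(p,np.asarray(q,float))+np.array([0,0,p[4]])
def res2(p,full=0):
    r=[];N=[]
    def pt(c,q,uv,wx=1,wy=1,n=''):
        d=proj(C[c],W2(p,q))[0]-uv; r.extend([d[0]*wx,d[1]*wy]);N.append((n,d.round(1)))
    zt=69
    for c,f,l,rr in (('w0',z0,(82,365),(494,353)),('w1',z1,(101,338),(563,322))):
        pt(c,(-75+p[5],-50,10),f(*l),1,1,'L');pt(c,(-75+p[5],50,10),f(*rr),1,1,'R')
    off=-31
    for c,f,uv,lx in (('w0',z0,(289,242),-70),('w0',z0,(293,440),-35),('w1',z1,(328,305),-70),('w1',z1,(336,490),-35)):
        pt(c,(off+lx,0,zt),f(*uv),1,0,'tube')
    pt('w0',(off-79,0,zt),z0(287,0),1,0,'fl');pt('w1',(off-79,0,zt),z1(326,0),1,0,'fl')
    a=p[3]
    for c,f,l,rr in (('w0',z0,(73,97),(529,70)),('w1',z1,(92,90),(587,143))):
        pt(c,(off-101,-50*np.cos(a),zt-50*np.sin(a)),f(*l),1,1,'wl');pt(c,(off-101,50*np.cos(a),zt+50*np.sin(a)),f(*rr),1,1,'wr')
    pt('w0',(off-75,0,zt+18),z0(289,236),0,1,'join')
    if full:
        for n in N:print(*n)
    return np.array(r)
p2=least_squares(res2,[542,181,1.731,.55,0,0],loss='soft_l1').x
if __name__=='__main__':
    res2(p2,1);print(p2.round(3))
E
python3 fit2.py
```

```text
L [-0.7  0.3]
R [-0.  -0.6]
L [-0.5  0.2]
R [0.2 0.2]
tube [-0.2  2.2]
tube [ 0.1 -3.7]
tube [-0.  -4.7]
tube [-0.3 -5.6]
fl [-0.1 51.1]
fl [ 0.  46.7]
wl [0.5 0.4]
wr [0.4 0.9]
wl [0.3 0.5]
wr [ 0.1 -1. ]
join [ 0.1 -1.2]
[ 5.42484e+02  1.78364e+02  1.72900e+00  5.35000e-01 -4.24500e+00
  3.95200e+00]
```

```bash
cat >> h.py <<'E'
BX,BY,BYAW=542.484,178.364,1.729
def B(q): 
    c,s=np.cos(BYAW),np.sin(BYAW);return np.array([BX+c*q[0]-s*q[1],BY+s*q[0]+c*q[1],q[2]])
TH=BYAW-np.pi  # tool x toward barrel -x
E
python3 - <<'E'
from h import *
bot.move_gripper(0)
bot.move_ptp(B((-132,52,125)),ori(TH))
s=bot.read_state();print(s['t'],s['tcp_pos'],B((-132,52,125)),s['width'])
bot.pause(.3);s0=bot.read_state();f0=s0['contact_force'];print(f0)
bot.line_to(B((-132,52,106)),60);bot.pause(.2);s0=bot.read_state();f0=s0['contact_force'];print(f0,s0['t'])
z=106;log=[]
while z>90:
    z-=1;bot.line_to(B((-132,52,z)),20)
    s=bot.read_state();f=s['contact_force']-f0;log.append((z,round(s['tcp_pos'][2],1),round(f[2],1)))
    if f[2]>12:break
    if len(log)>3 and all(l[2]>2 for l in log[-2:]):break
print(log,s['t'],f)
E
```

```text
8.6167 [512.52377042  39.49528567 125.33486147] [511.92926528  39.82011458 125.        ] 0.4685794687141669
[ 0.61457475  0.65828386 -0.98575587]
[-0.92676167  0.32671755  1.21045122] 9.5833
[(105, np.float64(105.1), np.float64(-0.9)), (104, np.float64(104.0), np.float64(-0.3)), (103, np.float64(102.9), np.float64(-0.9)), (102, np.float64(101.9), np.float64(-2.0)), (101, np.float64(100.9), np.float64(-0.8)), (100, np.float64(99.9), np.float64(-1.2)), (99, np.float64(99.1), np.float64(-0.0)), (98, np.float64(98.0), np.float64(1.1)), (97, np.float64(96.8), np.float64(0.4)), (96, np.float64(95.8), np.float64(2.6)), (95, np.float64(94.8), np.float64(3.6))] 12.3333 [-2.61455742 -2.68280724  3.59547952]
```

```bash
cat > press.py <<'E'
from h import *
import sys
z,step,zend,cap=map(float,sys.argv[1:5])
log=[]
while z>zend:
    z-=step;bot.line_to(B((-132,52,z)),20)
    s=bot.read_state();f=s['contact_force'];log.append((round(float(z),1),round(float(s['tcp_pos'][2]),1),*[round(float(x),1) for x in f]))
    if f[2]>cap:break
for l in log:print(l)
print(s['t'])
E
python3 press.py 95 1.5 84 13
```

```text
(93.5, 93.3, -6.0, -3.7, 7.7)
(92.0, 91.9, -8.6, -2.7, 9.7)
(90.5, 90.4, -12.4, -2.8, 13.0)
13.0833
```

```bash
python3 - <<'E'
from h import *
s,_,im=shot('wrist','p0');print(s['t'],s['contact_force'],s['tcp_pos'],B((-132,52,90.5)))
_,_,a=shot('scene','p0s')
cv2.imwrite('pics/p0z.png',np.vstack([cv2.resize(a[140:230,200:300],(700,500),interpolation=cv2.INTER_CUBIC)]))
E
```

```text
13.0833 [-12.39217094  -2.75134153  13.02066478] [509.55333207  39.04872645  90.41384363] [511.92926528  39.82011458  90.5       ]
```

View pics/p0.png

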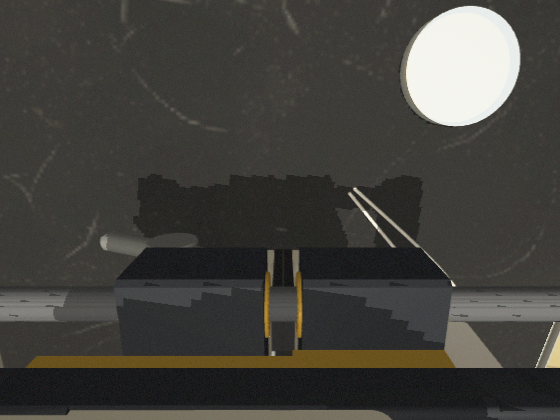

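View pics/p0z.png

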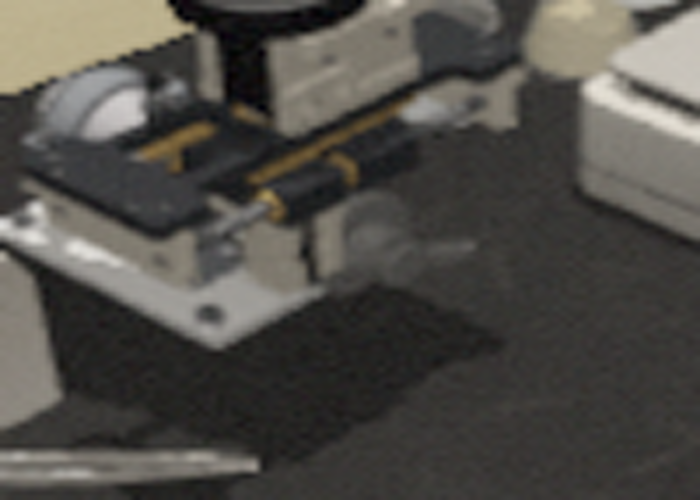

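```bash
cat > press2.py <<'E'
from h import *
import sys,json
z,step,zend,cap,dy=map(float,sys.argv[1:6])
c,sn=np.cos(BYAW),np.sin(BYAW)
while z>zend:
    z-=step
    sa=(z-69)/50.4
    y=52+50.4*np.sqrt(max(0,1-sa*sa))-40.8+dy
    bot.line_to(B((-132,y,z)),25)
    s=bot.read_state();f=s['contact_force']
    fx=c*f[0]+sn*f[1];fy=-sn*f[0]+c*f[1]
    dy+=np.clip(.1*fy,-1.0,1.0)
    print(round(z,1),round(float(s['tcp_pos'][2]),1),'y %.1f fx %.1f fy %.1f fz %.1f t %.2f'%(y,fx,fy,f[2],s['t']))
    if f[2]>cap:break
print('dy',dy)
E
python3 press2.py 91 .5 88 14 0
```

```text
90.5 90.4 y 56.8 fx 1.0 fy 2.2 fz 0.2 t 13.53
90.0 90.0 y 57.2 fx 0.9 fy 2.8 fz 2.2 t 13.78
89.5 89.5 y 57.7 fx 0.6 fy 0.7 fz 0.2 t 14.03
89.0 88.9 y 58.0 fx 0.6 fy 0.9 fz 0.5 t 14.28
88.5 88.4 y 58.3 fx 0.4 fy -0.0 fz 0.6 t 14.53
88.0 88.0 y 58.5 fx -0.3 fy 0.5 fz 0.9 t 14.78
dy 0.6964447185081101
```

```bash
python3 press2.py 88 1 78 14 0
```

```text
87.0 86.9 y 58.3 fx -0.5 fy 1.1 fz 1.9 t 15.03
86.0 85.9 y 58.8 fx -1.7 fy 0.7 fz 2.0 t 15.28
85.0 84.9 y 59.2 fx 0.1 fy 1.3 fz 2.2 t 15.53
84.0 83.9 y 59.6 fx -1.0 fy 1.9 fz 0.8 t 15.78
83.0 82.9 y 60.1 fx -0.1 fy 1.7 fz 2.1 t 16.02
82.0 81.9 y 60.6 fx -0.4 fy 1.6 fz 1.3 t 16.27
81.0 80.9 y 61.0 fx 0.4 fy 0.8 fz 1.4 t 16.52
80.0 79.9 y 61.3 fx 0.0 fy 1.5 fz 0.2 t 16.77
79.0 78.9 y 61.7 fx -0.4 fy 1.9 fz 0.6 t 17.02
78.0 78.0 y 62.0 fx 0.5 fy 1.5 fz 1.6 t 17.27
dy 1.4084894161165622
```

```bash
python3 - <<'E'
from h import *
bot.line_to(B((-132,62,110)),120)
s,_,im=shot('wrist','p1')
_,_,a=shot('scene','p1s')
print(s['t'],s['contact_force'])
cv2.imwrite('pics/p1z.png',np.vstack([cv2.resize(a[140:230,200:300],(700,500),interpolation=cv2.INTER_CUBIC)]))
E
```

```text
17.6917 [ 0.88284864 -0.71916021 -0.1255529 ]
```

View pics/p1.png

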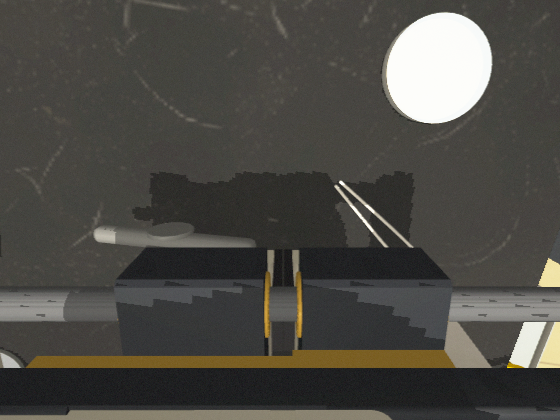

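View pics/p1z.png

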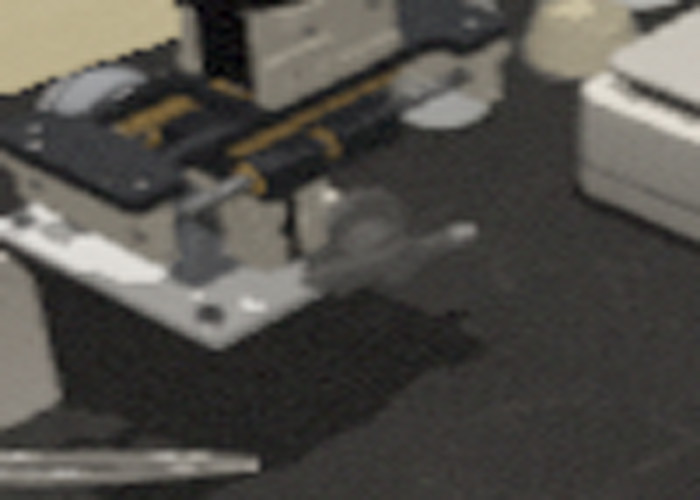

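```bash
python3 - <<'E'
from h import *
s=bot.read_state();K=cam('wrist',s)
for a in (.6,.54,.45,.35,.25,.15,0,-.2): print(a,proj(K,np.array([B((-132,-50*np.cos(a),64.8-50*np.sin(a))),B((-132,50*np.cos(a),64.8+50*np.sin(a)))])).round(1).tolist())
E
```

```text
0.6 [[121.4, 222.4], [239.9, 257.2]]
0.54 [[117.2, 223.6], [243.7, 255.2]]
0.45 [[111.1, 225.6], [248.6, 252.2]]
0.35 [[104.6, 227.9], [253.0, 248.9]]
0.25 [[98.6, 230.5], [256.5, 245.5]]
0.15 [[93.0, 233.2], [258.9, 242.3]]
0 [[85.7, 237.6], [260.6, 237.6]]
-0.2 [[78.3, 243.9], [259.9, 231.9]]
```

```bash
cat > press3.py <<'E'
from h import *
import sys
z,step,zend,cap,y=map(float,sys.argv[1:6])
c,sn=np.cos(BYAW),np.sin(BYAW)
while z>zend:
    z-=step
    bot.line_to(B((-132,y,z)),30)
    s=bot.read_state();f=s['contact_force']
    fx=c*f[0]+sn*f[1];fy=-sn*f[0]+c*f[1]
    print(round(z,1),round(float(s['tcp_pos'][2]),1),'y %.1f fx %.1f fy %.1f fz %.1f t %.2f'%(y,fx,fy,f[2],s['t']))
    if f[2]>cap:break
    y+=np.clip(.1*fy,-1.0,1.0) if abs(fy)>2 else 0
print('y',y)
E
python3 - <<'E'
from h import *
bot.line_to(B((-132,42,105)),100);bot.line_to(B((-132,42,91)),60)
print(bot.read_state()['contact_force'])
E
python3 press3.py 91 1 78 13 42
```

```text
[-0.71291916 -0.30742757 -0.01216985]
90.0 90.2 y 42.0 fx 0.8 fy 0.6 fz -0.1 t 18.78
89.0 89.0 y 42.0 fx -0.0 fy 0.1 fz 0.1 t 19.03
88.0 88.0 y 42.0 fx 1.0 fy 0.6 fz -0.5 t 19.28
87.0 86.9 y 42.0 fx -0.5 fy 1.1 fz 0.9 t 19.53
86.0 86.0 y 42.0 fx -1.5 fy 1.6 fz 2.2 t 19.78
85.0 85.1 y 42.0 fx -2.5 fy 2.4 fz 3.7 t 20.03
84.0 84.2 y 42.2 fx -2.7 fy 2.7 fz 7.3 t 20.28
83.0 83.6 y 42.5 fx -2.5 fy 3.8 fz 9.4 t 20.53
82.0 83.0 y 42.9 fx -2.2 fy 5.2 fz 12.4 t 20.78
81.0 82.4 y 43.4 fx -1.9 fy 5.3 fz 16.5 t 21.03
y 43.417633332386046
```

```bash
python3 - <<'E'
from h import *
bot.line_to(B((-132,43,110)),120)
bot.line_to(B((-60,0,200)),250);bot.pause(.2)
s,K,im=shot('wrist','p2')
print(s['t'],s['contact_force'],s['tcp_pos'])
cv2.imwrite('pics/p2z.png',cv2.resize(im[60:240,200:360],None,fx=4,fy=3.3,interpolation=cv2.INTER_CUBIC))
for a in (.35,.25,.15,.05): print(a,proj(K,np.array([B((-132,-50*np.cos(a),64.8-50*np.sin(a))),B((-132,50*np.cos(a),64.8+50*np.sin(a)))])).round(1).tolist())
E
```

```text
22.2667 [ 0.74550069 -0.07378561  0.04450385] [551.110472   118.22259076 198.76647391]
0.35 [[221.5, 106.7], [347.3, 107.1]]
0.25 [[218.7, 106.7], [348.2, 107.0]]
0.15 [[216.4, 106.8], [348.5, 107.0]]
0.05 [[214.6, 106.9], [348.0, 106.9]]
```

View pics/p2z.png

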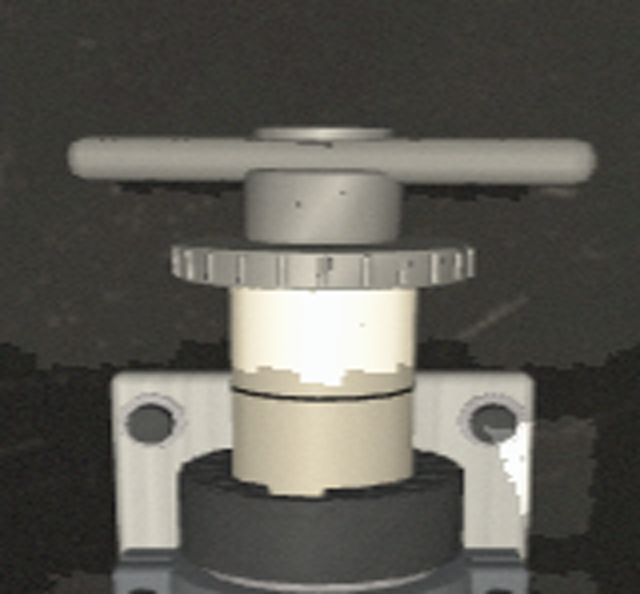

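```bash
python3 - <<'E'
from h import *
c,sn=np.cos(BYAW),np.sin(BYAW)
def F(s,f0):
    f=s['contact_force']-f0;return np.array([c*f[0]+sn*f[1],-sn*f[0]+c*f[1],f[2]]).round(1)
bot.move_gripper(88)
bot.line_to(B((-83,0,120)),250)
bot.line_to(B((-83,0,50)),120);bot.pause(.2)
f0=np.mean([bot.read_state()['contact_force'] for _ in range(3)],0);print(f0)
bot.move_gripper(44);bot.pause(.1);print(F(bot.read_state(),f0))
bot.move_gripper(30,3);bot.pause(.2)
s=bot.read_state();print(s['t'],s['width'],F(s,f0),s['moment'],s['tcp_pos'],B((-83,0,50)))
E
```

```text
[-0.12822924 -0.44332744 -0.75938339]
[0.2 0.3 0.7]
26.6917 36.137910031106195 [-0.4 -2.5 -1.4] [-0.14880839 -1.03542926 -0.03922459] [555.92347636  96.49373026  50.08379232] [555.56019912  96.40051413  50.        ]
```

```bash
python3 - <<'E'
from h import *
c,sn=np.cos(BYAW),np.sin(BYAW)
f0=np.array([-.13,-.44,-.76])
def F(s,f0):
    f=s['contact_force']-f0;return np.array([c*f[0]+sn*f[1],-sn*f[0]+c*f[1],f[2]]).round(1)
bot.line_to(B((-83,-.5,50)),20);bot.pause(.1);s=bot.read_state();print(F(s,f0),s['moment'].round(2))
bot.move_gripper(30,40);bot.pause(.2)
s=bot.read_state();print(s['t'],s['width'],F(s,f0),s['moment'].round(2))
for d in (1,2,3,4):
    bot.line_to(B((-83-d,-.5,50)),20);s=bot.read_state();f=F(s,f0);print(d,f,s['moment'].round(2),(s['tcp_pos']-B((-83-d,-.5,50))).round(2),s['t'])
    if abs(f[0])>18: break
E
```

```text
[ 0.3 -1.3  0.2] [-0.01 -0.61  0.01]
27.4583 35.24897495237107 [ 0.1 -1.4  0.7] [ 0.03 -0.47 -0.05]
1 [ 1.7 -0.9  0.2] [ 0.61 -0.41 -0.06] [ 0.02  0.13 -0.01] 27.7083
2 [ 1.  -2.3  0.4] [ 0.63 -0.45 -0.02] [ 0.03 -0.02  0.01] 27.9583
3 [ 1.5 -1.4  0.6] [ 0.5  -0.4  -0.03] [ 0.03 -0.12 -0.01] 28.2083
4 [ 1.1 -0.6  0.4] [ 0.51 -0.45 -0.04] [-0.02 -0.15 -0.01] 28.4583
```

```bash
cat > draw.py <<'E'
from h import *
import sys
c,sn=np.cos(BYAW),np.sin(BYAW)
x,x1,step,y,v=map(float,sys.argv[1:6])
f0=np.array([-.13,-.44,-.76])
while x>x1+.01:
    x=max(x-step,x1)
    bot.line_to(B((x,y,50)),v);s=bot.read_state();f=s['contact_force']-f0
    fx,fy=c*f[0]+sn*f[1],-sn*f[0]+c*f[1]
    print('x %.1f y %.2f F %.1f %.1f %.1f'%(x,y,fx,fy,f[2]),s['moment'].round(2),(s['tcp_pos']-B((x,y,50))).round(2),round(s['t'],2))
    if abs(fx)>18 or abs(fy)>10 or abs(f[2])>15: break
    if abs(fy)>1.5: y+=.12*fy
E
python3 draw.py -87 -107 4 -.5 40
python3 - <<'E'
from h import *
s,_,im=shot('wrist','d0');print(s['width'])
E
```

```text
x -91.0 y -0.50 F -0.2 -1.8 -0.4 [-0.17 -0.57 -0.01] [-0.04 -0.46 -0.01] 28.71
x -95.0 y -0.71 F -1.1 -0.8 1.1 [-0.36 -0.37  0.02] [-0.19 -0.54 -0.07] 28.96
x -99.0 y -0.71 F -1.2 -0.9 1.0 [-0.49 -0.25 -0.04] [-0.15 -0.48 -0.04] 29.21
x -103.0 y -0.71 F -1.7 -0.9 0.5 [-0.45 -0.14  0.04] [-0.14 -0.41 -0.05] 29.46
x -107.0 y -0.71 F -0.5 0.6 0.2 [-0.43 -0.02  0.04] [-0.14 -0.42 -0.07] 29.71
34.89820018883843
```

View pics/d0.png

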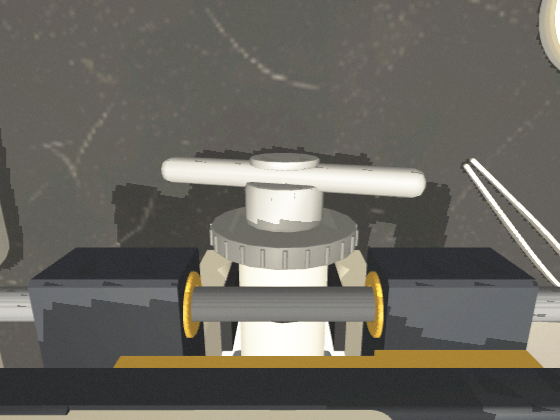

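```bash
python3 - <<'E'
from h import *
s=bot.read_state();K=cam('wrist',s)
for o in (0,-10,-20,-24,-26):
  a=.18;print(o,proj(K,np.array([B((-132+o,-50*np.cos(a),64.8-50*np.sin(a))),B((-132+o,50*np.cos(a),64.8+50*np.sin(a)))])).round(1).tolist())
E
```

```text
0 [[167.2, 224.2], [413.4, 239.1]]
-10 [[165.2, 201.4], [416.0, 213.7]]
-20 [[163.2, 177.8], [418.6, 187.3]]
-24 [[162.3, 168.1], [419.7, 176.5]]
-26 [[161.9, 163.2], [420.2, 171.0]]
```

```bash
python3 draw.py -107 -143 6 -.71 60
python3 - <<'E'
from h import *
y=-.7
bot.move_gripper(60);bot.pause(.1)
bot.line_to(B((-101,y,50)),100)
f0=bot.read_state()['contact_force']
bot.move_gripper(30,5);bot.pause(.1)
s=bot.read_state();print(s['contact_force']-f0,s['moment'].round(2),s['width'],s['t'])
E
```

```text
x -113.0 y -0.71 F -2.0 0.3 -0.5 [-0.88 -0.11  0.06] [-0.13 -0.51 -0.04] 30.01
x -119.0 y -0.71 F -2.6 0.4 -0.3 [-0.93 -0.02  0.04] [-0.13 -0.51 -0.05] 30.26
x -125.0 y -0.71 F 0.7 0.4 -0.7 [-0.12  0.11  0.04] [-0.1  -0.21 -0.11] 30.51
x -131.0 y -0.71 F -0.0 0.1 -0.6 [-0.12  0.08  0.01] [-0.06 -0.33 -0.08] 30.76
x -137.0 y -0.71 F -0.7 0.3 -0.1 [-0.11  0.14  0.04] [-0.07 -0.4  -0.05] 31.01
x -143.0 y -0.71 F -0.4 -0.3 -1.0 [-0.07  0.19  0.02] [-0.01 -0.39 -0.01] 31.26
[ 1.01950844 -1.64803319 -0.57454704] [-0.66 -0.49 -0.09] 35.88538441136088 33.2167
```

```bash
python3 - <<'E'
from h import *
bot.move_gripper(30,55);bot.pause(.2)
s=bot.read_state();print(s['contact_force'],s['moment'].round(2),s['width'],s['t'])
E
python3 draw.py -101 -131 10 -.7 60
python3 - <<'E'
from h import *
s,_,im=shot('wrist','d1');shot('scene','d1s')
E
```

```text
[ 1.39925141 -3.72685736  0.6079483 ] [-1.06 -0.56 -0.08] 34.93981229702972 33.6333
x -111.0 y -0.70 F -0.5 -0.9 -2.8 [ 0.04 -0.22 -0.04] [-0.26 -0.4  -0.28] 33.95
x -121.0 y -0.70 F 0.5 -0.1 -2.4 [ 0.04 -0.07 -0.02] [-0.19 -0.48 -0.17] 34.27
x -131.0 y -0.70 F 0.5 -0.2 -2.5 [ 0.06 -0.02 -0.02] [-0.01 -0.43 -0.04] 34.58
```

View pics/d1.png

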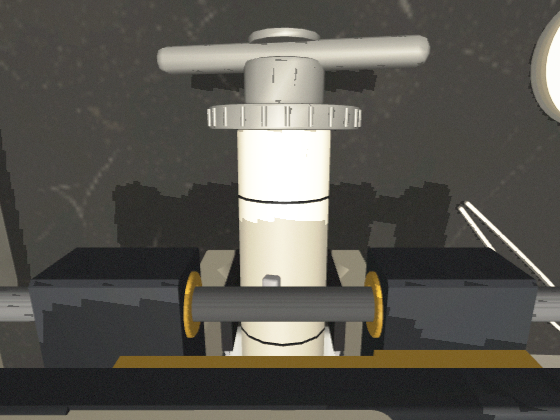

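View pics/d1s.png

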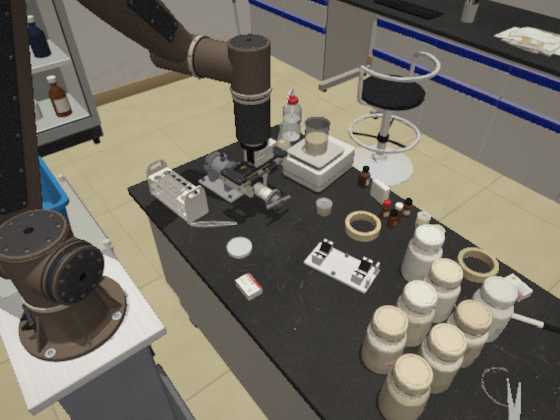

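```bash
python3 draw.py -131 -168 9.25 -.7 70
python3 - <<'E'
from h import *
import pickle
bot.pause(.3)
s,_,im=shot('wrist','e0');_,_,t=shot('top','e0t');_,_,sc=shot('scene','e0s')
print(s['t'],s['contact_force'],s['moment'].round(2),s['width'],s['tcp_pos'])
D=pickle.load(open('st.pkl','rb'));D['e0']=s;pickle.dump(D,open('st.pkl','wb'))
cv2.imwrite('pics/e0z.png',np.vstack([cv2.resize(t[160:260,150:300],None,fx=5,fy=2.9,interpolation=cv2.INTER_CUBIC),cv2.resize(sc[130:240,190:340],None,fx=5,fy=2.7,interpolation=cv2.INTER_CUBIC)]))
E
```

```text
x -140.2 y -0.70 F -0.0 -0.1 -2.2 [ 0.01 -0.04 -0.03] [-0.02 -0.47 -0.02] 34.97
x -149.5 y -0.70 F -0.1 -0.4 -3.5 [ 0.13 -0.01  0.02] [-0.01 -0.48 -0.03] 35.25
x -158.8 y -0.70 F -0.2 -0.5 -1.7 [ 0.07 -0.03 -0.  ] [-0.01 -0.45 -0.04] 35.53
x -168.0 y -0.70 F -0.0 -0.4 -2.8 [ 0.05 -0.01 -0.02] [-0.03 -0.45 -0.04] 35.82
36.1167 [ 0.4481492  -0.16520007 -3.53934299] [ 0.05 -0.01 -0.04] 34.826132648336156 [569.60999801  12.70618342  49.98403921]
```

View pics/e0.png

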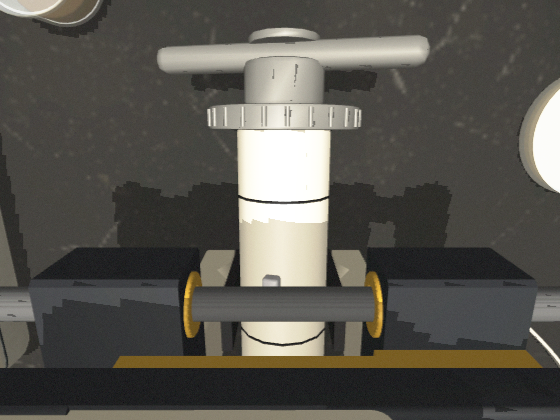

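View pics/e0z.png

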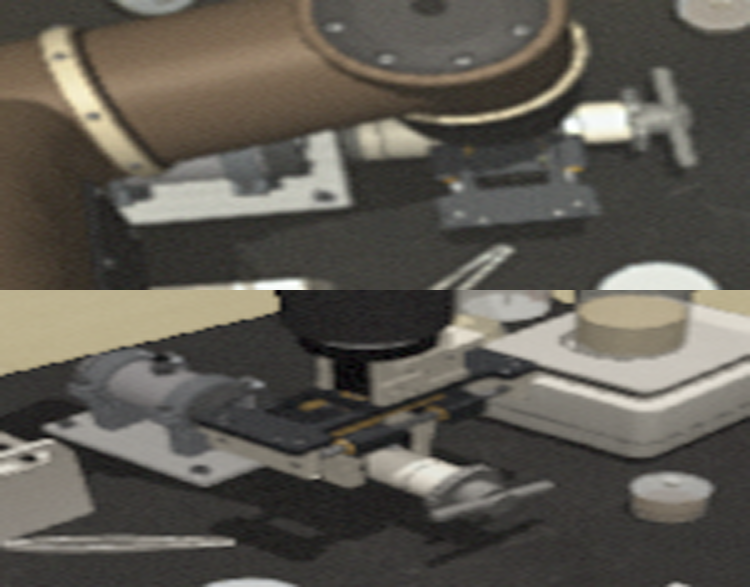

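```bash
cat > hand.py <<'E'
from h import *
import pickle
from scipy.optimize import least_squares
s=pickle.load(open('st.pkl','rb'))['e0'];K=cam('wrist',s)
T=R.from_quat(s['eef_rot']).as_matrix();tp=s['tcp_pos']
# liner frame in tool: liner x = -tool x, liner y = tool y , z=-tool z
def L(p,q):
    g,yo,zo,yaw,roll,pit=p
    M=np.diag([-1.,1,-1])@R.from_euler('zyx',[yaw,pit,roll]).as_matrix()
    return tp+T@(np.array([g,yo,-19-zo])*[1,1,1]+M@np.asarray(q,float))
def res(p,full=0):
    out=[]
    def a(q,u,v,wu,wv):
        d=proj(K,L(p,q))[0]-(u,v);out.extend([d[0]*wu,d[1]*wv])
        if full:print(q,d.round(1))
    a((-101,-50,0),158,59.5,1,1);a((-101,50,0),429.5,49,1,1)
    r=p[4]
    top=lambda x,rad:(x,rad*np.sin(r),rad*np.cos(r))
    a(top(-75,28),284.5,129,0,1);a(top(-83,28),284.5,104,0,1)
    a((-79,0,0),284.5,0,1,0)
    a((-66,0,0),284,0,1,0);a((-20,0,0),284,0,1,0)
    out.append((p[5])*50)
    return np.array(out)
p=least_squares(res,[-10,0,0,0,.0,0]).x
if __name__=='__main__':
    res(p,1);print(p.round(3))
E
python3 hand.py
```

```text
(-101, -50, 0) [ 0.3 -0.7]
(-101, 50, 0) [-0.3 -0.2]
(-75, np.float64(5.702847928108609), np.float64(27.41309040420046)) [-0.2  1.3]
(-83, np.float64(5.702847928108609), np.float64(27.41309040420046)) [-0.3 -0.6]
(-79, 0, 0) [ -0.5 116.5]
(-66, 0, 0) [1.000e-01 1.512e+02]
(-20, 0, 0) [  0.5 262.6]
[-9.723  1.163 -5.211  0.011  0.205 -0.029]
```

```bash
cat >> h.py <<'E'
CX,CY,CYAW=583.425,-284.659,1.874
def Cr(q):
    c,s=np.cos(CYAW),np.sin(CYAW);return np.array([CX+c*q[0]-s*q[1],CY+s*q[0]+c*q[1],q[2]])
THC=CYAW-np.pi
E
python3 - <<'E'
from h import *
t=cam('top')
for uv in [(398,163),(405,170),(432,185),(430,210),(435,245)]: print(uv,onz(t,uv,0).round(),onz(t,uv,60).round())
print('wing',Cr((-106,-50,0)),Cr((-106,50,0)),Cr((-9.7,-.8,25)))
c=bot.read_state();p=c['tcp_pos']
bot.line_to([p[0],p[1],105],120)
bot.line_to(Cr((-9.7,-.8,100)),180,ori(THC));bot.pause(.3)
s,_,_=shot('wrist','g0');print(s['t'],s['contact_force'],s['moment'].round(2),s['tcp_pos'],Cr((-9.7,-.8,100)))
import pickle
D=pickle.load(open('st.pkl','rb'));D['g0']=s;pickle.dump(D,open('st.pkl','wb'))
shot('scene','g0s')
E
```

```text
(398, 163) [ 706. -397.    0.] [ 690. -381.   60.]
(405, 170) [ 686. -416.    0.] [ 671. -400.   60.]
(432, 185) [ 643. -490.    0.] [ 630. -471.   60.]
(430, 210) [ 572. -482.    0.] [ 562. -463.   60.]
(435, 245) [ 475. -492.    0.] [ 469. -472.   60.]
wing [ 662.79364461 -370.89482929    0.        ] [ 567.3551608  -400.75275637    0.        ] [ 587.0847268  -293.67766951   25.        ]
39.0333 [ 0.28677369  0.27143026 -3.24880779] [ 0.04 -0.07  0.03] [ 587.20080396 -293.33014357  100.14332194] [ 587.0847268  -293.67766951  100.        ]
```

View pics/g0.png

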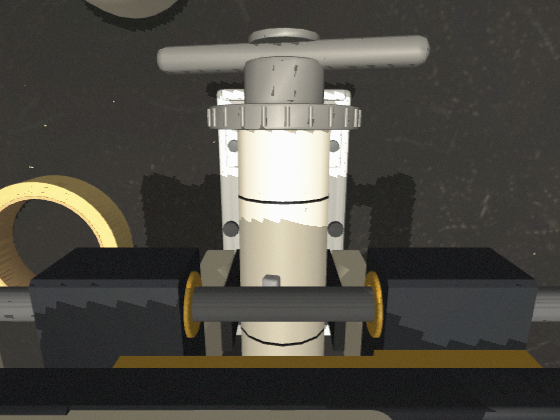

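View pics/g0s.png

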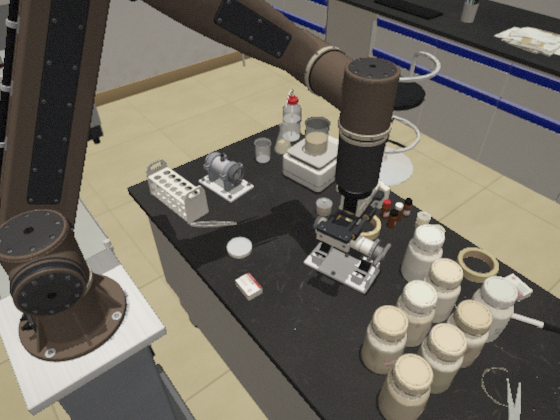

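```bash
python3 - <<'E'
from h import *
bot.line_to(Cr((-9.7,-.8,57)),120);bot.pause(.3)
s,K,im=shot('wrist','g1');print(s['t'],s['contact_force'],s['moment'].round(2),s['tcp_pos']-Cr((-9.7,-.8,57)))
cv2.imwrite('pics/g1z.png',cv2.resize(im[20:170,190:380],None,fx=4,fy=4,interpolation=cv2.INTER_CUBIC))
for z in (40.5,44): print(proj(K,np.array([Cr(q) for q in [(-85,-18,z),(-85,18,z),(-73,-24,z-4),(-73,24,z-4),(-85,-33,z),(-73,-33,z-4)]])).round(1).tolist())
E
```

```text
39.9417 [ 0.82376985 -0.1831304  -2.05068402] [ 0.09  0.   -0.03] [ 0.46698313 -0.10036762  0.82253701]
[[244.2, 100.7], [324.8, 100.7], [232.9, 127.5], [335.9, 127.6], [210.7, 100.7], [213.6, 127.5]]
[[243.4, 100.6], [325.6, 100.7], [231.9, 128.0], [337.0, 128.0], [209.2, 100.6], [212.3, 128.0]]
```

View pics/g1z.png

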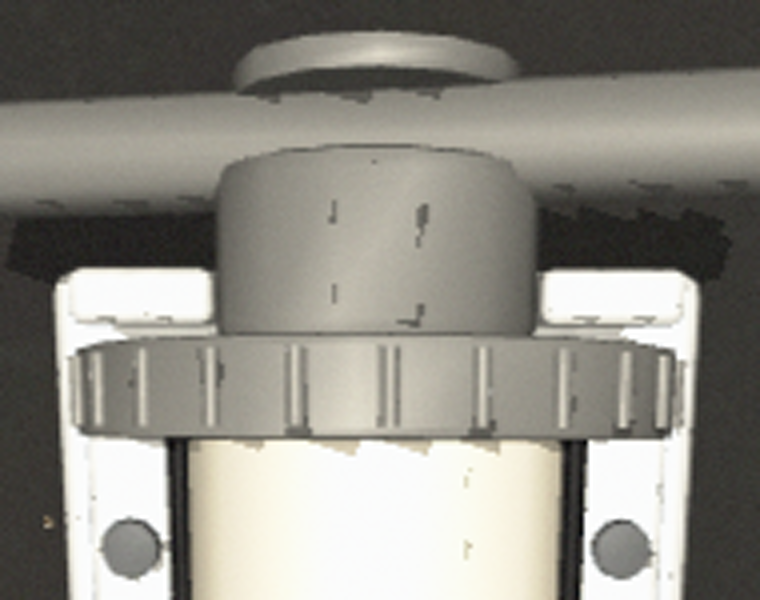

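```bash
python3 - <<'E'
from h import *
s=bot.read_state();K=cam('wrist',s)
az=s['tcp_pos'][2]+19
for dz in (0,-4): print([proj(K,Cr((x,y,az+z+dz)))[0].round(1).tolist() for x in(-83,-75) for y,z in ((-28,0),(28,0),(0,28))])
E
```

```text
[[205.5, 105.8], [363.1, 105.8], [284.5, 106.6], [206.8, 128.7], [361.8, 128.8], [284.5, 135.2]]
[[207.7, 105.7], [360.9, 105.8], [284.5, 106.5], [208.9, 128.0], [359.7, 128.1], [284.5, 134.1]]
```

```bash
cat > lower.py <<'E'
from h import *
import sys
z,zend,step,cap=map(float,sys.argv[1:5])
while z>zend+.01:
    z=max(z-step,zend);bot.line_to(Cr((-9.7,-.8,z)),20);s=bot.read_state();f=s['contact_force']
    print('%.1f %.2f'%(z,s['tcp_pos'][2]),f.round(1),s['moment'].round(2),round(s['t'],2))
    if f[2]>cap or np.hypot(f[0],f[1])>8:break
E
python3 - <<'E'
from h import *
bot.line_to(Cr((-9.7,-.8,45)),60)
print(bot.read_state()['contact_force'])
bot.line_to(Cr((-9.7,-.8,33)),50)
print(bot.read_state()['contact_force'],bot.read_state()['t'])
E
python3 lower.py 33 26 1 2
```

```text
[-0.78480952 -1.12123793 -2.76299332]
[ 0.79616423 -1.66957004 -3.62292655] 40.7333
32.0 32.04 [-0.3 -1.5 -3. ] [-0.52 -0.08 -0.04] 40.98
31.0 31.21 [-0.8 -1.  -2.3] [-0.08 -0.12  0.03] 41.23
30.0 30.30 [-0.6  1.4  0.3] [0.37 0.06 0.04] 41.48
29.0 29.35 [-1.7  2.9  3.2] [ 0.93  0.31 -0.03] 41.73
```

```bash
python3 - <<'E'
from h import *
s,K,im=shot('wrist','g2')
cv2.imwrite('pics/g2z.png',cv2.resize(im[20:170,190:380],None,fx=4,fy=4,interpolation=cv2.INTER_CUBIC))
_,_,a=shot('scene','g2s');cv2.imwrite('pics/g2sz.png',cv2.resize(a[200:300,290:400],(770,600),interpolation=cv2.INTER_CUBIC))
print(proj(K,np.array([Cr(q) for q in [(-85,-18,40.5),(-85,18,40.5),(-73,-24,36),(-73,24,36)]])).round(1).tolist())
E
```

```text
[[236.0, 99.4], [332.3, 99.4], [223.2, 131.2], [345.0, 131.2]]
```

View pics/g2z.png

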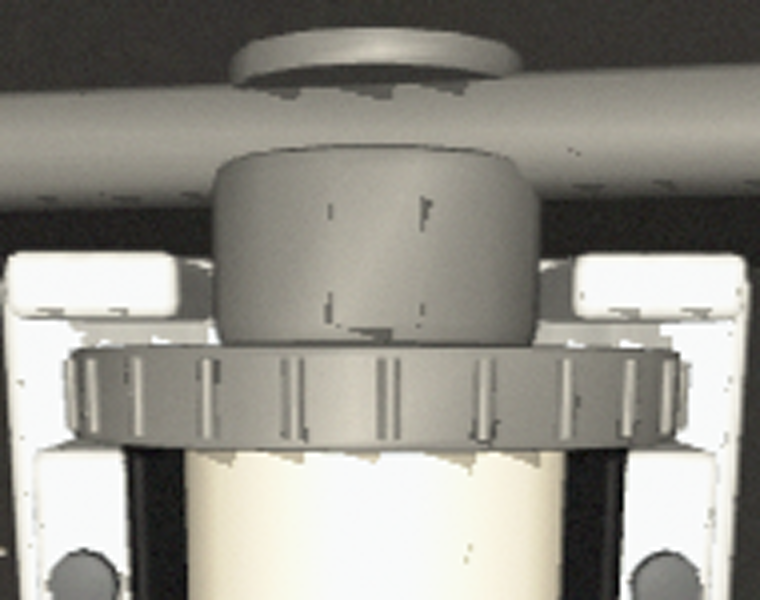

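View pics/g2sz.png

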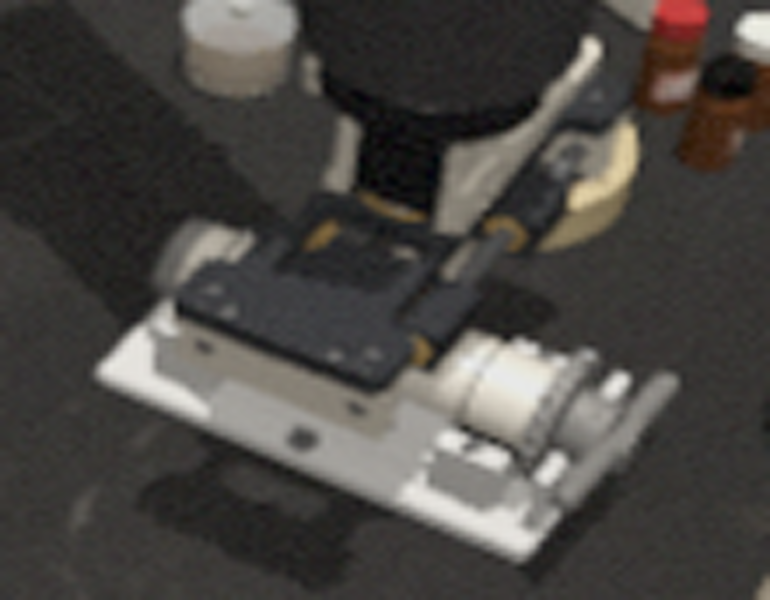

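```bash
python3 - <<'E'
from h import *
bot.move_gripper(30,10);bot.pause(.2)
s=bot.read_state();print(s['contact_force'],s['moment'].round(2),s['width'],s['t'])
E
python3 lower.py 29 26 .5 8
```

```text
[ 0.03128594  0.33883948 -1.18071375] [ 0.25 -0.07  0.03] 35.940148318735226 42.25
28.5 28.40 [-1.2  1.1 -2.5] [ 0.17 -0.03 -0.05] 42.5
28.0 28.07 [0.1 0.3 0.1] [ 0.17  0.07 -0.04] 42.75
27.5 27.88 [-1.2  1.7  2.9] [ 0.51  0.42 -0.12] 43.0
27.0 27.76 [-2.7  1.9  6.2] [ 0.9   0.81 -0.08] 43.25
26.5 27.67 [-3.4  2.9 10. ] [ 1.05  1.08 -0.1 ] 43.5
```

```bash
python3 - <<'E'
from h import *
bot.line_to(Cr((-9.7,-.8,28)),20)
s=bot.read_state();print(s['contact_force'],s['moment'].round(2))
bot.move_gripper(46);bot.pause(.3)
s,K,im=shot('wrist','k0');print(s['contact_force'],s['t'],s['width'])
_,_,a=shot('scene','k0s');cv2.imwrite('pics/k0sz.png',cv2.resize(a[200:300,290:400],(770,600),interpolation=cv2.INTER_CUBIC))
E
```

```text
[-0.39831952  0.95768586 -0.02996822] [ 0.36 -0.11 -0.02]
[ 0.0913022  -0.54519911 -0.51934489] 44.5167 45.855030801417826
```

View pics/k0.png

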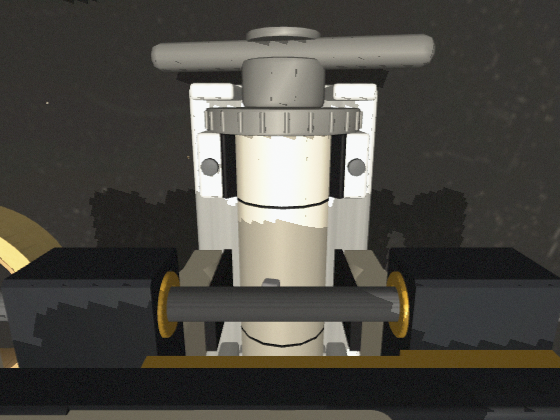

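View pics/k0sz.png

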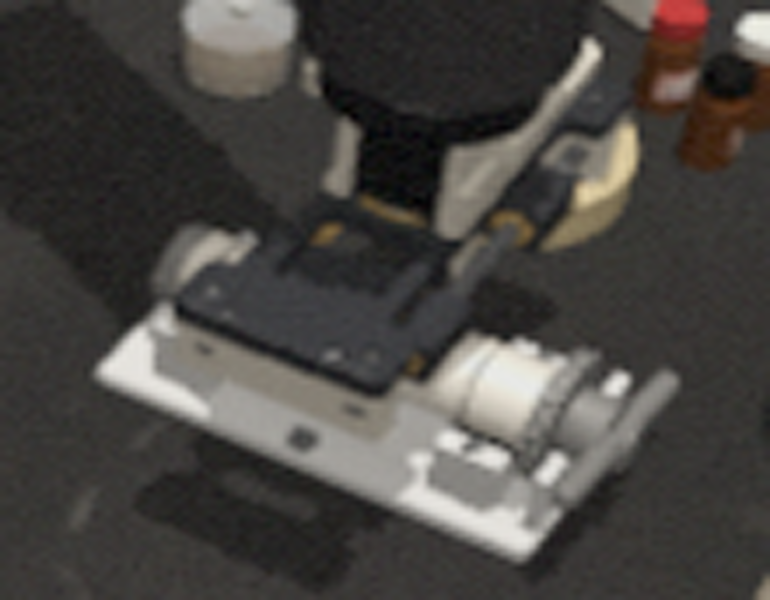

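```bash
python3 - <<'E'
from h import *
import pickle
bot.move_gripper(70)
bot.line_to(Cr((-9.7,-.8,130)),120)
D=pickle.load(open('st.pkl','rb'))
for i,p in enumerate(([570,-230,230],[585,-310,230])):
    bot.line_to(p,200);bot.pause(.3)
    s,K,im=shot('wrist',f'm{i}');D[f'm{i}']=s
    r=(slice(0,210),slice(200,370))if i==0 else (slice(70,285),slice(190,360))
    cv2.imwrite(f'pics/m{i}z.png',cv2.resize(im[r],None,fx=4,fy=2.8,interpolation=cv2.INTER_CUBIC))
pickle.dump(D,open('st.pkl','wb'));print(s['t'],s['contact_force'])
_,_,t=shot('top','m0t');shot('scene','m0s')
E
```

```text
48.225 [-0.45517104  0.21171031  0.12478672]
```

View pics/m0z.png

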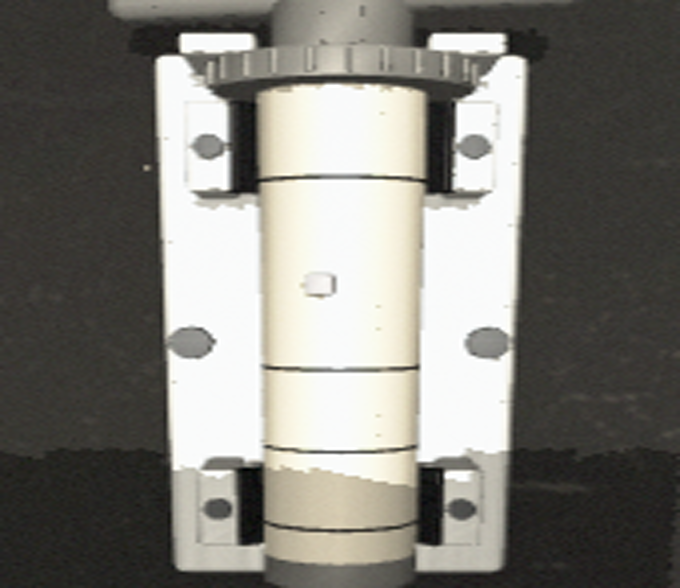

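View pics/m1z.png

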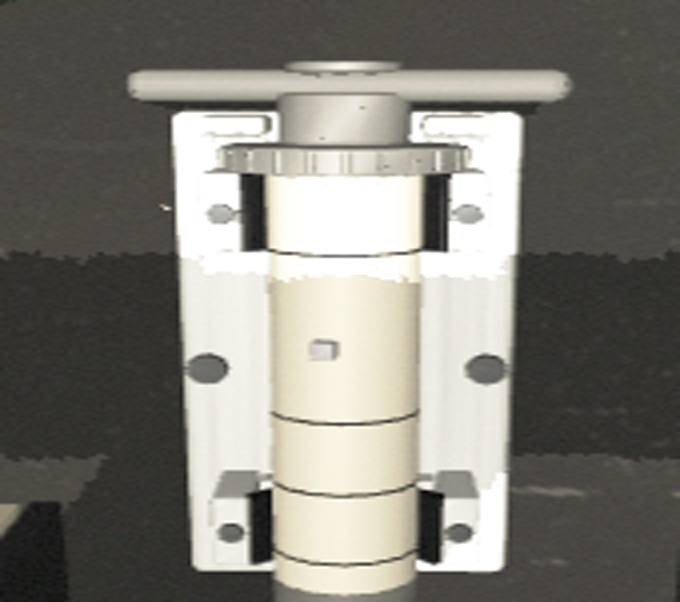

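View pics/m0s.png

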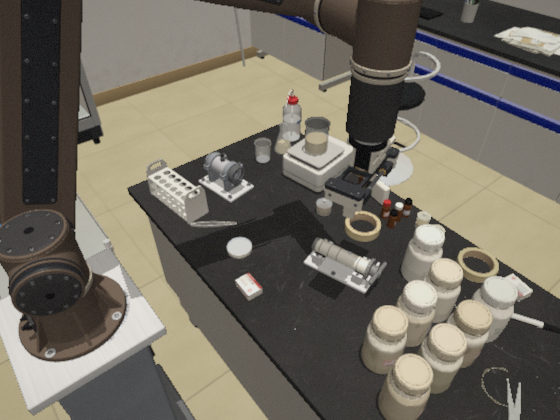

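```bash
python3 - <<'E'
from h import *
import pickle
D=pickle.load(open('st.pkl','rb'))
dz=-3.57
for k,(ox,oy) in (('m0',(200,0)),('m1',(190,70))):
    K=cam('wrist',D[k])
    for n,q in [('flange near top',(-75,0,72)),('flange far top',(-83,0,72)),('L28',(-79,-28,44)),('R28',(-79,28,44)),('tubeL',(-60,-18,44)),('tubeR',(-60,18,44)),('tubeL2',(60,-18,44)),('tubeR2',(60,18,44)),('lug',(-20,-22*np.sin(.2),44+22*np.cos(.2))),('wing',(-101,0,44)),('wl',(-101,-50*np.cos(.03),44)),('wr',(-101,50,44))]:
        u=proj(K,Cr((q[0],q[1],q[2]+dz)))[0];print(k,n,((u[0]-ox)*4).round(),((u[1]-oy)*2.8).round())
E
```

```text
m0 flange near top 343.0 73.0
m0 flange far top 344.0 41.0
m0 L28 209.0 77.0
m0 R28 475.0 77.0
m0 tubeL 258.0 145.0
m0 tubeR 426.0 145.0
m0 tubeL2 265.0 529.0
m0 tubeR2 418.0 529.0
m0 lug 322.0 281.0
m0 wing 343.0 -5.0
m0 wl 100.0 -5.0
m0 wr 585.0 -5.0
m1 flange near top 342.0 172.0
m1 flange far top 342.0 145.0
m1 L28 220.0 153.0
m1 R28 468.0 154.0
m1 tubeL 266.0 213.0
m1 tubeR 423.0 213.0
m1 tubeL2 275.0 550.0
m1 tubeR2 418.0 550.0
m1 lug 324.0 347.0
m1 wing 344.0 82.0
m1 wl 119.0 82.0
m1 wr 569.0 83.0
```

```bash
python3 - <<'E'
from plant import bot
print(bot.close_job())
E
```

```text
the job is handed in; nothing more can be done
None
```

The liner is out of the barrel and lying in both V rests of the cradle, flange in the end slot. I let go of it and handed the job in at about 48 s. The system reports no verdict, so everything below comes from my own measurements.

**How it went**
- **Unlocking:** I pressed the near wing down until it met the stop, at about 0.2 rad above level. The last press peaked at 16.5 N.
- **Drawing out:** I drew it straight out with about 3 N or less along the axis. I regripped once, near its centre of mass, while its tail was still about 44 mm inside the bore. I held it in front of the mouth with its plain end about 20 mm clear.
- **Laying down:** I carried it level and lowered it while watching the forces, which peaked at about 13 N.

**Last checks**
- **Seating:** in two wrist views the tube edges, flange and lug match the seated position to about 1 mm or better, with the axis along the cradle.
- **After release:** the wrist force was at noise level with the gripper well clear.
- **Bystanders:** the ones I could see in the last scene picture stand where they were. I judged this by eye and did not measure it.

**What disagreed**
- **First press slipped:** I placed the fingers too far out and they slid off the wing end. I pressed again nearer the axis.
- **Camera heights:** wrist-camera heights came out about 4 mm low against the stated ones, so I relied on touch for height.
- **Droop after regripping:** the liner hung about 0.03–0.05 rad nose-down and touched the first rest early. It settled level when I eased the grip and kept lowering.

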